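# Ready the slab-label printer and hold the rewinder's tension arm back for threading

### The job

A fresh label roll is in the printer and I am about to thread the strip onto the rewinder. Gently lower the printer's lid until it is fully shut, then push the rewinder's sprung tension arm down by its roller, past the click of its ratchet to its stop, and finish while still holding it there against the spring: do not let go. Leave the other things on the desk where they are.

Things in the scene. Friction and masses are not known exactly. Their poses are not given: they have to be found in the camera images.
- printer: desktop label printer, fixed to the desk: dark base 180 (x) x 220 (y) x 95 mm high, light-grey lid on top; 150 mm high when shut. Origin: centre of its underside. Its own -y axis points to its front (label slot, towards the rewinder), +y to its rear, z up
- lid (a joint): opening angle of the printer's lid, rad: 0 = fully shut, 1.57 = standing upright, 1.75 = as far back as it goes. Stiff friction hinge: the lid stays where it is left, and 1 to 4 N at its front edge move it. It turns about the printer's x axis; opening lifts the front edge and swings it to the rear (+y)
- lid_hinge (a point): centre of the lid's hinge line, on the printer's rear, 95 mm above the desk. The hinge line runs along the printer's x axis
- lid_edge (a point): middle of the lid's front edge on its outer face (the top when shut); moves with the lid. The lid is a shell 180 mm wide and 55 mm deep with an 8 mm thick top plate: shut, this point lies 205 mm in front of (printer -y) and 55 mm above the hinge line, so the flat outer face lies 55 mm off the hinge line. The point's axes are the lid's: y runs in the outer face from the front edge towards the hinge, z out of the outer face
- rewinder: label rewinder, fixed to the desk in front of the printer: black base plate 200 (x) x 250 (y) mm, dark blue-grey motor case 167 mm high along its +x side, from which an empty spool (150 mm grey disc and a 38 mm core holder, axis 105 mm up) and the tension arm stick out to -x. Origin: centre of its underside; +y points to the printer, z up
- tension_arm (a joint): angle of the sprung tension arm, rad: 0 = up, as its spring holds it (arm rising 32 degrees towards the printer); grows as the arm is pushed down; 0.80 = its stop. A brass pawl rides on the steel hub and climbs a tooth and clicks in behind it at about 0.62; let go after that, the arm springs back only to about 0.63 and rests on the pawl. Pushing down on the roller takes about 4.5 N at first, rising to about 8 N near the stop, with 1 to 2 N more while the pawl climbs the tooth
- tension_pivot (a point): point on the pivot axis of the tension arm (the axis runs along the rewinder's x axis), 95 mm above the desk, level in x with the middle of the roller
- roller_mid (a point): middle of the white idler roller at the free end of the tension arm, on its axis; moves with the arm. The roller is 22 mm across and 110 mm long, lies along the rewinder's x axis, turns freely, and its axis is 130 mm from the pivot axis
- idler_roller: the white roller itself; origin as point roller_mid; its own y and z axes turn as it rolls, its x axis stays along the rewinder's x axis
- soda_can: green drinks can, 66 mm across, 122 mm high, standing; origin at the centre of its underside. Leave alone
- spare_roll: spare roll of white labels standing on end, 88 mm across, 102 mm high; origin at the centre of its underside. Leave alone
- coin_slab: coin in a flat pale plastic holder lying on the desk, 60 x 85 x 9 mm; origin at the centre of its underside. Leave alone
- air_blower: orange rubber dust blower standing on its foot, 54 mm across, 115 mm high; origin at the centre of its underside. Leave alone

How it is judged:
By the outcome, as a careful person would: the job done as asked, in the order asked, and still so for the second after the job is handed in, while the arm keeps its last pose, push and grip.
It also fails if it takes over 51 s, if anything falls off the work surface, if the arm or the gripper's body presses on something with over 40 N, if the wrist force passes 120 N, or if a joint passes its speed limit or range.

### The arm

A 7-joint arm with a two-finger parallel gripper is mounted at the origin on the work surface. World frame = base frame: x ahead of the robot, y to its left, z up, the work surface at z = 0. Lengths are in m, angles in rad, forces in N, time in s.
With the tool pointing down it reaches from about 0.4 to 0.925 m from the base axis. Payload 5.6 kg.
Tool frame: the origin (TCP) lies at the very end of the fingers, on their centre line; the grasp point (between the pads) lies 19 mm behind it; z points along the fingers, y is the line along which they close (so a half turn about z gives the same grasp; the last joint's range is limited). The gripper opens to 85 mm and grips with 20 to 120 N. Pads are 22 mm wide; open, the fingers measure 114 mm over their backs; the gripper's body (76 mm by 85 mm) begins 54 mm behind the grasp point. The pads swing forward as they close: fully open they stand 13 mm farther back than shut.
Start: joints at [1.264, 0.468, -0.012, 1.603, 0.006, 1.071, -0.056], TCP at [0.169, -0.628, 0.231] pointing down, gripper open.
Joint ranges: [-2.53, 2.53], [-0.31, 2.02], [-1.57, 1.55], [0.28, 2.44], [-1.29, 4.43], [0.15, 1.84], [-2.92, 2.92]. Speed limits (rad/s): [2.57, 2.57, 3.14, 3.14, 3.14, 3.14, 3.14].

### API

Orientations are given as a 3x3 rotation matrix whose columns are the frame's x, y, z axes.
In Python, from workcell import env, vision, models gives the robot as it stands.
- The arm moves only by the tool jog_arm, never from a script. Its argument "commands" is a list of rows, each a list of 3 entries, a list of its own where there are three numbers: the closure, from 0 (fully open) to 1 (shut), then the shift along the tool's x, y, z in mm, then the turn, a rotation vector about the tool's x, y, z in degrees. In form: [[claw, [dx, dy, dz], [ax, ay, az]], ...]. A call has 1 to 10 rows; each row shifts and turns the commanded pose from where the row before left it, along the tool's axes as they then stand; what a row does not reach is not made up. A row lasts 1/12 s, in which the tool goes at most 41.7 mm and 7.16 degrees, less where a joint would pass 70% of its speed; a pose out of reach is approached as far as the arm can. A call is refused whole if a number of a shift passes 41.7 or a number of a turn 7.16, either way. A call with a gripper value outside its range is refused whole. The fingers move at their own pace and stop on an object; "squeeze" is the grip in N (left out, the last holds). Time passes only in rows, so rows that do not move let the fingers close. It gives the time, the measured TCP pose, the force, the opening and the grip force at its end, in the units of the state.
- env.state(): the state, without advancing time (a new reading comes with each control period).
- vision.grab_frame(name): name is "scene" or "top" or "wrist"; returns the picture (384x512x3 uint8, red, green, blue); there is no depth.
- vision.get_calibration(name): a dict with "camera_matrix" (3x3 intrinsics, pixels), "k1" (the pictures are not rectified: a ray, as slopes to the right and down, at radius r is drawn at 1 + k1 r^2 times it, then the intrinsics apply), "T" (4x4, takes a point from camera to world coordinates). Camera axes: x right, y down, z forward; pixel columns grow to the right and rows downward; lengths in m; the calibration is good to about 2 mm. A picture is of the moment at which its call begins: read the wrist's pose just before it. get_calibration takes no time and is no camera call; for the wrist camera it gives the pose at the moment of the call.
- env.hand_in(): hands the job in; it is judged then, once.
Trained networks look in the newest picture that a camera, given by its name, has taken for a name from the list of things; names that differ only in an ending like _2 or _b are one class to them, and where a whole thing is asked for, a point or a joint stands for the part that bears it (a point fixed in the world has none). Each returns a list of dicts, best first, with "score" (0 to 1); they miss things now and then, are a little off and sometimes report something else, mostly with a low value. They report only what shows in the picture. A call takes as long as a camera call.
- models.search_frame(target, camera): "extent" ([centre column, centre row, width, height] in pixels, round what is visible of it).
- models.silhouettes(target, camera): "pixels" (384x512 bool, what is visible of it) and "extent" ([centre column, centre row, width, height] in pixels, round what is visible of it).
The state is a dict: "clock": time; "joint_pos": joint angles; "joint_vel": joint speeds; "tau": joint torques, N m; "tcp_pos": TCP position; "tcp_rot": TCP orientation; "wrist_force": force on the tool from outside, world axes, zero at the start; "ft_torque": the same for the moment, N m; "grip_width": finger opening in m; "gripper_force": force on a finger pad.
Only numpy, scipy, OpenCV 4.12 (cv2) and the standard library are available. Lean on these libraries where they do the work, as an engineer would, in place of code of your own. Each camera call takes 0.05 s, during which the arm holds its last target. There are 200 camera calls.

## Working session

There is one attempt and no reset: what is moved stays moved. The work goes in short steps, Python scripts to look and compute and a tool call to move; the robot and the scene stay as the last step left them, time stands still between calls to the robot, and variables do not carry over. Pictures are saved under pics/ and viewed, at most 10 in all, crops included, and the job is handed in when it is done.

Besides the shell and the picture viewer there is one more tool, called after "Call:" in YAML: its name, and indented under it one key for each argument. jog_arm: Moves the arm, as the interface text tells. Its arguments: {"type":"object","properties":{"commands":{"type":"array"},"squeeze":{"type":"number"}},"required":["commands"]}

```bash
mkdir -p pics; ls
python3 - <<'E'
from workcell import env, vision, models
import cv2,numpy as np
for c in("scene","top"):
    im=vision.grab_frame(c); cv2.imwrite(f"pics/{c}0.png",im[:,:,::-1])
    k=vision.get_calibration(c); print(c,np.round(k["camera_matrix"],1).tolist(),k["k1"],np.round(k["T"],3).tolist())
    for t in("printer","lid_edge","rewinder","tension_arm","idler_roller","soda_can","spare_roll","coin_slab","air_blower"):
        print(t,[(np.round(d["extent"]).astype(int).tolist(),round(d["score"],2)) for d in models.search_frame(t,c)[:2]])
s=env.state();print(s["clock"],s["tcp_pos"],s["tcp_rot"])
E
```

```text
pics
scene [[439.9, 0.0, 258.0], [0.0, 439.9, 189.5], [0.0, 0.0, 1.0]] 0.027221380881903217 [[-0.846, 0.442, -0.299, 0.938], [0.534, 0.69, -0.489, 0.56], [-0.01, -0.573, -0.819, 1.057], [0.0, 0.0, 0.0, 1.0]]
printer [([311, 231, 109, 103], 0.59)]
lid_edge [([323, 229, 90, 109], 0.78)]
rewinder [([239, 133, 102, 96], 0.57)]
tension_arm [([260, 148, 64, 24], 0.86)]
idler_roller [([267, 146, 38, 18], 0.77)]
soda_can [([236, 240, 25, 45], 0.71)]
spare_roll [([253, 270, 34, 45], 0.72)]
coin_slab []
air_blower [([235, 203, 18, 30], 0.81)]
top [[374.9, 0.0, 253.2], [0.0, 374.9, 198.4], [0.0, 0.0, 1.0]] -0.028409533977016604 [[0.006, -0.99, 0.142, 0.502], [-1.0, -0.002, 0.029, -0.011], [-0.028, -0.142, -0.99, 0.953], [0.0, 0.0, 0.0, 1.0]]
printer [([191, 227, 134, 112], 0.67)]
lid_edge [([153, 225, 50, 105], 0.73), ([190, 227, 134, 108], 0.22)]
rewinder [([365, 244, 167, 107], 0.84)]
tension_arm [([320, 243, 74, 66], 0.83)]
idler_roller [([293, 242, 17, 49], 0.91)]
soda_can [([233, 167, 31, 36], 0.83), ([364, 243, 164, 109], 0.61)]
spare_roll [([195, 164, 42, 39], 0.7), ([321, 242, 75, 65], 0.57)]
coin_slab [([201, 295, 37, 25], 0.62)]
air_blower [([279, 192, 26, 21], 0.85)]
1.0 [ 0.16942603 -0.62752542  0.23129128] [[ 9.65432456e-01  2.60653354e-01 -4.40002412e-05]
 [ 2.60653353e-01 -9.65432457e-01 -3.17570988e-05]
 [-5.07568553e-05  1.91905235e-05 -9.99999999e-01]]
```

View pics/scene0.png

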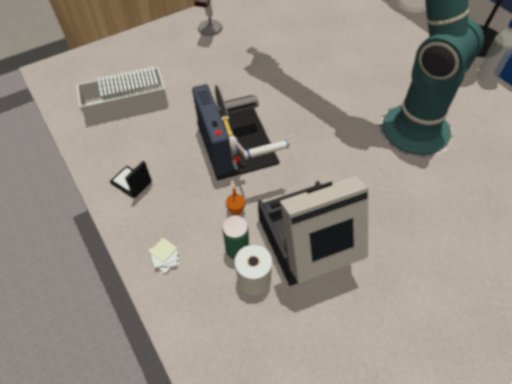

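View pics/top0.png

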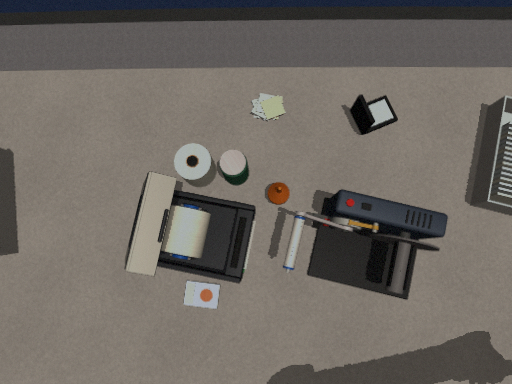

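```bash
cat > h.py <<'E'
import numpy as np, cv2
from workcell import env, vision, models
def ray(cam,uv):
    k=vision.get_calibration(cam); K=k["camera_matrix"]; T=k["T"]
    d=(np.array(uv,float)-K[:2,2])/np.array([K[0,0],K[1,1]]); s=d.copy()
    for _ in range(20): s=d/(1+k["k1"]*(s@s))
    return T[:3,3], T[:3,:3]@np.r_[s,1]
def at(cam,uv,z):
    o,d=ray(cam,uv); return o+d*(z-o[2])/d[2]
def proj(cam,P):
    k=vision.get_calibration(cam); K=k["camera_matrix"]; T=k["T"]
    p=(np.asarray(P)-T[:3,3])@T[:3,:3]; s=p[...,:2]/p[...,2:]
    s=s*(1+k["k1"]*(s**2).sum(-1,keepdims=True)); return s*[K[0,0],K[1,1]]+K[:2,2]
E
python3 - <<'E'
from h import *
np.set_printoptions(precision=4,suppress=True)
for n,uv,z in [("pr FL",(254,206),.095),("pr FR",(240,280),.095),("lid out +x",(151,174),.30),("lid out -x",(128,272),.30),("lid in +x",(177,180),.30),("lid in -x",(154,274),.30),
 ("rol+x",(299,213),.164),("rol-x",(289,270),.164),("case",(340,192),.167),("case",(445,211),.167),("case",(443,236),.167),("case",(335,217),.167),("base",(310,277),.01),("base",(409,296),.01),
 ("can",(234,161),.122),("spare",(193,161),.102),("blower",(279,190),.115),("coin",(201,295),.009)]:
    print(n,at("top",uv,z))
for uv,z in [((281,196),.3),((362,180),.3),((368,240),.1),((298,280),.1)]: print("scene lid",at("scene",uv,z))
for c in("scene","top"):
    im=vision.grab_frame(c)
    if c=="scene": cr=im[70:300,180:380]; k=3
    else: cr=im[160:310,110:460]; k=2.28
    cv2.imwrite(f"pics/{c}1.png",cv2.resize(cr,None,fx=2.6 if c=="scene" else 2.28,fy=2.6 if c=="scene" else 2.28,interpolation=cv2.INTER_CUBIC)[:,:,::-1])
E
```

```text
pr FL [0.6072 0.0124 0.095 ]
pr FR [0.4396 0.043  0.095 ]
lid out +x [0.6395 0.1921 0.3   ]
lid out -x [0.4662 0.2249 0.3   ]
lid in +x [0.6285 0.1446 0.3   ]
lid in -x [0.4633 0.1791 0.3   ]
rol+x [ 0.5841 -0.0844  0.164 ]
rol-x [ 0.4657 -0.0625  0.164 ]
case [ 0.6286 -0.1711  0.167 ]
case [ 0.5887 -0.3895  0.167 ]
case [ 0.5366 -0.382   0.167 ]
case [ 0.5756 -0.1592  0.167 ]
base [ 0.4419 -0.1241  0.01  ]
base [ 0.3974 -0.3646  0.01  ]
can [0.707  0.0578 0.122 ]
spare [0.7121 0.1556 0.102 ]
blower [ 0.6413 -0.0444  0.115 ]
coin [0.3961 0.1444 0.009 ]
scene lid [0.6305 0.1478 0.3   ]
scene lid [0.463  0.2064 0.3   ]
scene lid [0.4429 0.2613 0.1   ]
scene lid [0.6474 0.255  0.1   ]
```

View pics/top1.png

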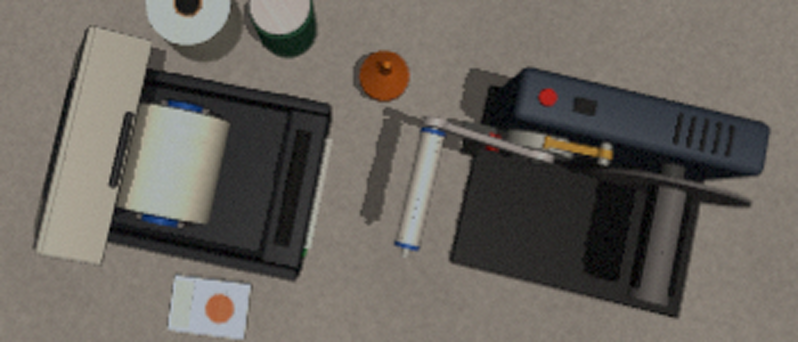

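View pics/scene1.png

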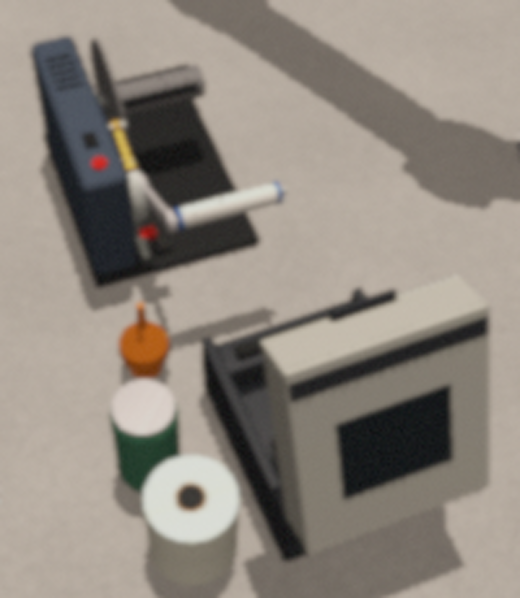

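Run:
```python
from h import *
from scipy.optimize import least_squares
np.set_printoptions(precision=4,suppress=True)
def lid(sx,f,u,p):
    x,y,a,hy,th=p; c,s=np.cos(th),np.sin(th)
    return loc([sx*.09,hy-(f*c-u*s),.095+f*s+u*c],p)
def loc(P,p):
    x,y,a=p[:3];c,s=np.cos(a),np.sin(a)
    return np.array([x+c*P[0]-s*P[1],y+s*P[0]+c*P[1],P[2]])
O=[("top",(149.5,171.8),1,.205,.055),("top",(126.2,269.6),-1,.205,.055),("top",(176.7,177.5),1,.205,0),("top",(154.7,275.8),-1,.205,0),
("scene",(289.6,215.4),1,.205,.055),("scene",(367.7,192),-1,.205,.055),("scene",(280.8,201.5),1,.205,0),("scene",(355.8,175.8),-1,.205,0)]
B=[("top",(255.2,206),1),("top",(240.7,282.4),-1),("scene",(259.6,200.8),1)]
def r(p):
    e=[proj(c,lid(s,f,u,p))-uv for c,uv,s,f,u in O]+[proj(c,loc([s*.09,-.11,.095],p))-uv for c,uv,s in B]
    return np.ravel(e)
f=least_squares(r,[.53,.13,-.18,.1,1.55],loss="soft_l1");p=f.x
print(p,r(p).reshape(-1,2))
for th in (p[4],1.2,.8,.4,0):
    q=p.copy();q[4]=th; a=lid(0,.205,.055,q);print(th,"edge mid",a)
# roller/rewinder, using top+scene
def L(e): return e
R=[("top",(110+433/2.28,160+130/2.28),1),("top",(110+406/2.28,160+245/2.28),-1),("scene",(180+180/2.6,70+217/2.6),1),("scene",(180+279/2.6,70+191/2.6),-1)]
def rr(p): return np.ravel([proj(c,[p[0]+s*.055*np.cos(p[3]),p[1]+s*.055*np.sin(p[3]),p[2]])-uv for c,uv,s in R])
g=least_squares(rr,[.525,-.07,.16,-.18]);print(g.x,rr(g.x))
```

```text
[ 0.5411  0.1348 -0.1862 -0.0032  1.7251] [[-0.5557  0.532 ]
 [-0.3108  1.0149]
 [-0.0292 -0.6966]
 [-0.5444  1.274 ]
 [-0.4313  4.4895]
 [-0.3734  0.5671]
 [-2.0438 -4.5334]
 [-0.348  -4.6601]
 [-0.1678 -0.8568]
 [-0.9189  0.901 ]
 [-3.7707 -1.187 ]]
1.7250729854322453 edge mid [0.5564 0.2161 0.2891]
1.2 edge mid [0.5363 0.1091 0.306 ]
0.8 edge mid [0.5214 0.0301 0.2804]
0.4 edge mid [ 0.5096 -0.0328  0.2255]
0 edge mid [ 0.5026 -0.0697  0.15  ]
[ 0.5214 -0.0721  0.1645 -0.239 ] [-0.4764  0.35   -0.7112  1.4324 -1.9498  0.1621 -0.7774 -0.2298]
```

Run:
```python
from h import *
from scipy.optimize import least_squares
np.set_printoptions(precision=4,suppress=True)
HY=.1
def lid(sx,f,u,p):
    th=p[3]; c,s=np.cos(th),np.sin(th)
    return loc([sx*.09,HY-(f*c-u*s),.095+f*s+u*c],p)
def loc(P,p):
    x,y,a=p[:3];c,s=np.cos(a),np.sin(a)
    return np.array([x+c*P[0]-s*P[1],y+s*P[0]+c*P[1],P[2]])
O=[("top",(149.5,171.8),1,.205,.055),("top",(126.2,269.6),-1,.205,.055),("top",(176.7,177.5),1,.205,0),("top",(154.7,275.8),-1,.205,0),
("scene",(289.6,215.4),1,.205,.055),("scene",(367.7,192),-1,.205,.055),("scene",(280.8,201.5),1,.205,0),("scene",(355.8,175.8),-1,.205,0),("scene",(296.5,284),1,.0,.055)]
B=[("top",(255.2,206),1),("top",(240.7,282.4),-1),("scene",(259.6,200.8),1)]
for init in (1.2,1.5):
  for HY in (.09,.1,.11):
    def r(p):
        e=[proj(c,lid(s,f,u,p))-uv for c,uv,s,f,u in O]+[proj(c,loc([s*.09,-.11,.095],p))-uv for c,uv,s in B]
        return np.ravel(e)
    f=least_squares(r,[.53,.13,-.18,init],loss="soft_l1");p=f.x
    print(HY,p,f.cost)
print(r(p).reshape(-1,2))
```

```text
0.09 [ 0.5422  0.1383 -0.1903  1.2559] 21.759568970394692
0.1 [ 0.5417  0.1354 -0.1929  1.2212] 17.99942149740628
0.11 [ 0.5412  0.1339 -0.1939  1.178 ] 19.461431221206066Traceback (most recent call last):
  File "<stdin>", line 19, in <module>
    return func(*args, **kwargs)
    result = trf(vector_fun.fun, vector_fun.jac, x0, f0, J0, lb, ub, ftol, xtol,
                 gtol, max_nfev, x_scale, loss_function, tr_solver,
                 tr_options.copy(), verbose, callback=callback_wrapped)
    return trf_no_bounds(
        fun, jac, x0, f0, J0, ftol, xtol, gtol, max_nfev, x_scale,
        loss_function, tr_solver, tr_options, verbose, callback=callback)
    J = jac(x)
    self._update_jac()
    ~~~~~~~~~~~~~~~~^^
    self.J = self.jac_wrapped(xp_copy(self.x), f0=self.f)
             ~~~~~~~~~~~~~~~~^^^^^^^^^^^^^^^^^^^^^^^^^^^^
    J, dct = approx_derivative(
             ~~~~~~~~~~~~~~~~~^
        self.fun,
        ^^^^^^^^^
    ...<2 lines>...
        **self.finite_diff_options,
        ^^^^^^^^^^^^^^^^^^^^^^^^^^^
    )
    ^
    J, _nfev = _dense_difference(fun_wrapped, x0, f0, h,
               ~~~~~~~~~~~~~~~~~^^^^^^^^^^^^^^^^^^^^^^^^
                             use_one_sided, method,
                             ^^^^^^^^^^^^^^^^^^^^^^
                             mf)
                             ^^^
    df = [f_eval - f0 for f_eval in f_evals]
                                    ^^^^^^^
    f = np.atleast_1d(self.fun(x, *self.args, **self.kwargs))
                      ~~~~~~~~^^^^^^^^^^^^^^^^^^^^^^^^^^^^^^
    return np.atleast_1d(self.fun(x))
                         ~~~~~~~~^^^
    return self.f(x, *self.args, **self.kwargs)
           ~~~~~~^^^^^^^^^^^^^^^^^^^^^^^^^^^^^^
  File "<stdin>", line 17, in r
  File "h.py", line 11, in proj
    k=vision.get_calibration(cam); K=k["camera_matrix"]; T=k["T"]
ValueError: time passes only in moves, steps and waits
```

Call:
jog_arm:
  commands:
    - [1, [0, 0, -22], [0, 0, -6.4]]
    - [1, [0, 0, -22], [0, 0, -6.4]]
    - [1, [0, 0, -22], [0, 0, -6.4]]
    - [1, [0, 0, -22], [0, 0, -6.4]]
    - [1, [0, 0, -22], [0, 0, -6.4]]
    - [1, [0, 0, -22], [0, 0, -6.4]]
    - [1, [0, 0, -22], [0, 0, -6.4]]
    - [1, [0, 0, -22], [0, 0, -6.4]]
    - [1, [0, 0, -22], [0, 0, -6.4]]
    - [1, [0, 0, -22], [0, 0, -6.4]]
  squeeze: 20

```text
clock: 1.93
tcp_pos: [0.1693, -0.6274, 0.4525]
tcp_rot: [[0.184, 0.983, -0.0], [0.983, -0.184, -0.0], [-0.0, -0.0, -1.0]]
wrist_force: [0.3, -0.1, 1.1]
grip_width: -0.0
gripper_force: 0.0
```

Call:
jog_arm:
  commands:
    - [1, [32, 22, 0], [0, 0, 0]]
    - [1, [32, 22, 0], [0, 0, 0]]
    - [1, [32, 22, 0], [0, 0, 0]]
    - [1, [32, 22, 0], [0, 0, 0]]
    - [1, [32, 22, 0], [0, 0, 0]]
    - [1, [32, 22, 0], [0, 0, 0]]
    - [1, [32, 22, 0], [0, 0, 0]]
    - [1, [32, 22, 0], [0, 0, 0]]
    - [1, [32, 22, 0], [0, 0, 0]]
    - [1, [32, 22, 0], [0, 0, 0]]

```text
clock: 2.77
tcp_pos: [0.4469, -0.3533, 0.4516]
tcp_rot: [[0.189, 0.982, 0.0], [0.982, -0.189, -0.001], [-0.001, 0.0, -1.0]]
wrist_force: [1.0, -0.4, 0.4]
grip_width: -0.0001
gripper_force: 0.0
```

Call:
jog_arm:
  commands:
    - [1, [41, 0, 0], [0, 0, 0]]
    - [1, [41, 0, 0], [0, 0, 0]]
    - [1, [41, 0, 0], [0, 0, 0]]
    - [1, [41, 0, 0], [0, 0, 0]]
    - [1, [41, 0, 0], [0, 0, 0]]
    - [1, [41, 0, 0], [0, 0, 0]]
    - [1, [41, 0, 0], [0, 0, 0]]
    - [1, [41, 0, 0], [0, 0, 0]]
    - [1, [41, 0, 0], [0, 0, 0]]
    - [1, [41, 0, 0], [0, 0, 0]]

```text
clock: 3.6
tcp_pos: [0.5233, 0.0496, 0.4517]
tcp_rot: [[0.189, 0.982, 0.001], [0.982, -0.189, -0.001], [-0.001, 0.001, -1.0]]
wrist_force: [0.3, -0.4, 0.3]
grip_width: 0.0
gripper_force: 0.0
```

Call:
jog_arm:
  commands:
    - [1, [41, 0, 0], [0, 0, 0]]
    - [1, [41, 0, 0], [0, 0, 0]]
    - [1, [41, 0, 0], [0, 0, 0]]
    - [1, [41, 0, 0], [0, 0, 0]]
    - [1, [41, 0, 0], [0, 0, 0]]
    - [1, [25, 0, 0], [0, 0, 0]]
    - [1, [0, 0, 0], [0, 0, 0]]

```text
clock: 4.18
tcp_pos: [0.5652, 0.2801, 0.4501]
tcp_rot: [[0.18, 0.984, -0.003], [0.984, -0.18, 0.004], [0.003, -0.003, -1.0]]
wrist_force: [-1.4, -0.3, -0.3]
grip_width: 0.0001
gripper_force: 0.0
```

Run:
```python
from h import *
s=env.state();print(s["clock"],s["tcp_pos"])
a=vision.grab_frame("wrist");b=vision.grab_frame("scene")
m=np.vstack([a,b]); cv2.imwrite("pics/w2.png",cv2.resize(np.hstack([a,b]),(800,300),interpolation=cv2.INTER_AREA)[:,:,::-1])
```

```text
4.1833 [0.56517176 0.28013773 0.45012969]
```

View pics/w2.png

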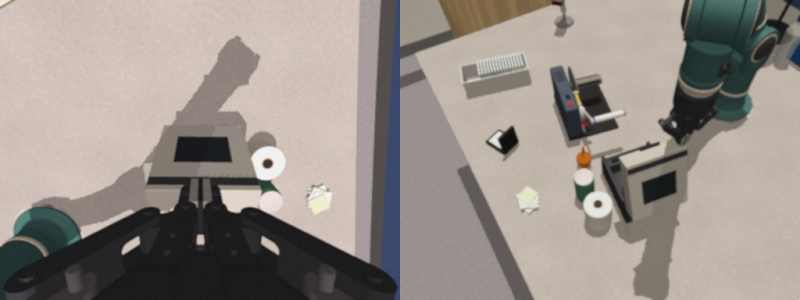

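Run:
```python
from h import *
np.set_printoptions(precision=4,suppress=True)
k=vision.get_calibration("wrist");print(k["T"][:3])
x,y,a=.5417,.1354,-.192; c,s=np.cos(a),np.sin(a)
def W(P): return [x+c*P[0]-s*P[1],y+s*P[0]+c*P[1],P[2]]
P=[]
for th in (1.15,1.22,1.3,1.4):
    for sx in(-.09,.09): P.append(W([sx,.1-(.205*np.cos(th)-.055*np.sin(th)),.095+.205*np.sin(th)+.055*np.cos(th)]))
t=env.state()["tcp_pos"]
print(proj("wrist",np.array(P+[t])))
d=t[:2]-[x,y]; print("tcp in printer",d@[c,s],d@[-s,c])
```

```text
[[ 0.9823 -0.1799 -0.0521  0.5806]
 [-0.1873 -0.9455 -0.2662  0.3427]
 [-0.0014  0.2713 -0.9625  0.593 ]]
[[181.9618 246.8843]
 [332.5696 247.4698]
 [180.6401 236.1489]
 [334.0165 236.7422]
 [179.368  222.8932]
 [335.4317 223.4932]
 [178.1886 205.1403]
 [336.7858 205.7448]
 [254.6086 244.0875]]
tcp in printer -0.002272184602088917 0.14155406355599426
```

Call:
jog_arm:
  commands:
    - [1, [0, 2, 41], [0, 0, 0]]
    - [1, [0, 0, 41], [0, 0, 0]]
    - [1, [0, 0, 41], [0, 0, 0]]
    - [1, [0, 0, 35], [0, 0, 0]]
    - [1, [0, 0, 0], [0, 0, 0]]

```text
clock: 4.7
tcp_pos: [0.5665, 0.2681, 0.286]
tcp_rot: [[0.192, 0.981, -0.011], [0.981, -0.192, -0.007], [-0.009, -0.009, -1.0]]
wrist_force: [0.7, -1.5, -1.3]
grip_width: 0.0003
gripper_force: 0.0
```

Run:
```python
from h import *
x,y,a=.5417,.1354,-.192; c,s=np.cos(a),np.sin(a)
st=env.state(); t=st["tcp_pos"]; d=t[:2]-[x,y]; p=np.array([d@[-s,c],t[2]]); print(d@[c,s],p,np.round(st["tcp_rot"],3).tolist())
ths=np.r_[1.30,1.24,np.arange(1.18,.2,-.06),np.arange(.2,-.001,-.04),-.01,-.02]
for th in ths:
    q=np.array([.111-(.185*np.cos(th)-.055*np.sin(th)),.095+.185*np.sin(th)+.055*np.cos(th)])
    print(round(th,2),np.round(q,4),np.round((q-p)*[1000,-1000],1)); p=q
```

```text
-0.0009519277993276301 [0.13503874 0.28602489] [[0.192, 0.981, -0.011], [0.981, -0.192, -0.007], [-0.009, -0.009, -1.0]]
1.3 [0.1145 0.288 ] [-20.5  -1.9]
1.24 [0.1029 0.2878] [-11.6   0.1]
1.18 [0.0914 0.287 ] [-11.5   0.8]
1.12 [0.0799 0.2855] [-11.5   1.5]
1.06 [0.0685 0.2833] [-11.4   2.2]
1.0 [0.0573 0.2804] [-11.2   2.9]
0.94 [0.0463 0.2768] [-11.    3.6]
0.88 [0.0355 0.2726] [-10.8   4.2]
0.82 [0.025  0.2678] [-10.5   4.8]
0.76 [0.0148 0.2623] [-10.2   5.5]
0.7 [0.0049 0.2562] [-9.9  6.1]
0.64 [-0.0045  0.2496] [-9.5  6.7]
0.58 [-0.0136  0.2424] [-9.1  7.2]
0.52 [-0.0222  0.2347] [-8.6  7.7]
0.46 [-0.0304  0.2264] [-8.1  8.2]
0.4 [-0.038   0.2177] [-7.6  8.7]
0.34 [-0.0451  0.2085] [-7.1  9.2]
0.28 [-0.0516  0.199 ] [-6.5  9.6]
0.22 [-0.0575  0.189 ] [-5.9  9.9]
0.2 [-0.0594  0.1857] [-1.8  3.4]
0.16 [-0.0629  0.1788] [-3.5  6.9]
0.12 [-0.0661  0.1718] [-3.2  7. ]
0.08 [-0.069   0.1646] [-2.9  7.1]
0.04 [-0.0717  0.1574] [-2.6  7.3]
-0.0 [-0.074  0.15 ] [-2.3  7.4]
-0.01 [-0.0745  0.1481] [-0.5  1.9]
-0.02 [-0.0751  0.1463] [-0.5  1.9]
```

Call:
jog_arm:
  commands:
    - [1, [-20, 0, -2], [0, 0, 0]]
    - [1, [-11.5, 0, 0], [0, 0, 0]]
    - [1, [-11.5, 0, 1], [0, 0, 0]]
    - [1, [-11.5, 0, 1.5], [0, 0, 0]]
    - [1, [-11.5, 0, 2], [0, 0, 0]]
    - [1, [-11, 0, 3], [0, 0, 0]]
    - [1, [-11, 0, 3.5], [0, 0, 0]]
    - [1, [-11, 0, 4], [0, 0, 0]]
    - [1, [-10.5, 0, 5], [0, 0, 0]]
    - [1, [-10, 0, 5.5], [0, 0, 0]]

```text
clock: 5.53
tcp_pos: [0.5459, 0.1545, 0.2691]
tcp_rot: [[0.189, 0.982, -0.0], [0.982, -0.189, -0.001], [-0.001, -0.0, -1.0]]
wrist_force: [1.2, 0.4, 3.0]
grip_width: 0.0
gripper_force: 1.2
```

Run:
```python
from h import *
x,y,a=.5417,.1354,-.192; c,s=np.cos(a),np.sin(a)
st=env.state(); t=st["tcp_pos"]; d=t[:2]-[x,y]; p=np.array([d@[-s,c],t[2]]); print(d@[c,s],p,st["clock"],st["wrist_force"])
a=vision.grab_frame("top");b=vision.grab_frame("scene")
cv2.imwrite("pics/w3.png",cv2.resize(np.hstack([a,b]),(800,300),interpolation=cv2.INTER_AREA)[:,:,::-1])
```

```text
0.0004635311989637956 [0.01956695 0.2691452 ] 5.5333 [1.2338798  0.3788247  3.03656572]
```

View pics/w3.png

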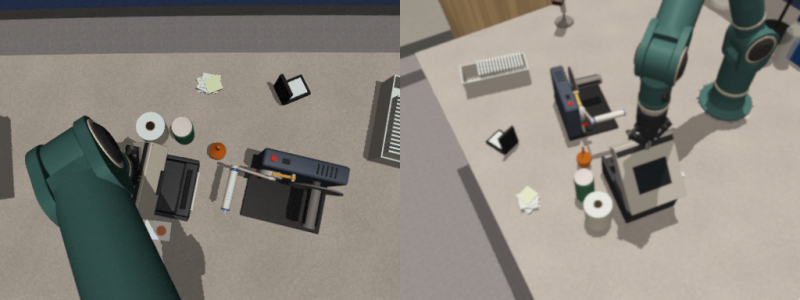

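The lid is half closed and follows the fingers (front edge at about (165,180) in the top half). Continue along the arc.

Call:
jog_arm:
  commands:
    - [1, [-10, 0, 6], [0, 0, 0]]
    - [1, [-9.5, 0, 6.5], [0, 0, 0]]
    - [1, [-9, 0, 7], [0, 0, 0]]
    - [1, [-8.5, 0, 8], [0, 0, 0]]
    - [1, [-8, 0, 8], [0, 0, 0]]
    - [1, [-7.5, 0, 9], [0, 0, 0]]
    - [1, [-7, 0, 9], [0, 0, 0]]
    - [1, [-6.5, 0, 9.5], [0, 0, 0]]
    - [1, [-6, 0, 10], [0, 0, 0]]
    - [1, [-2, 0, 3.5], [0, 0, 0]]

```text
clock: 6.47
tcp_pos: [0.5312, 0.0817, 0.1911]
tcp_rot: [[0.19, 0.982, -0.003], [0.982, -0.19, -0.001], [-0.001, -0.003, -1.0]]
wrist_force: [-0.2, -1.0, 1.3]
grip_width: 0.0001
gripper_force: 0.5
```

Call:
jog_arm:
  commands:
    - [1, [-3.5, 0, 7], [0, 0, 0]]
    - [1, [-3, 0, 7], [0, 0, 0]]
    - [1, [-3, 0, 7], [0, 0, 0]]
    - [1, [-2.5, 0, 7], [0, 0, 0]]
    - [1, [-1, 0, 4], [0, 0, 0]]
    - [1, [0, 0, 2], [0, 0, 0]]

```text
clock: 6.97
tcp_pos: [0.5294, 0.0702, 0.1584]
tcp_rot: [[0.189, 0.982, -0.001], [0.982, -0.189, -0.0], [-0.0, -0.001, -1.0]]
wrist_force: [-0.3, -1.0, 0.5]
grip_width: 0.0
gripper_force: 0.3
```

Call:
jog_arm:
  commands:
    - [1, [-0.5, 0, 2.5], [0, 0, 0]]
    - [1, [-0.5, 0, 2.5], [0, 0, 0]]
    - [1, [-0.5, 0, 2], [0, 0, 0]]
    - [1, [0, 0, 1], [0, 0, 0]]
    - [1, [0, 0, 0], [0, 0, 0]]

```text
clock: 7.38
tcp_pos: [0.5295, 0.0691, 0.1511]
tcp_rot: [[0.189, 0.982, -0.0], [0.982, -0.189, 0.0], [0.0, -0.0, -1.0]]
wrist_force: [-0.8, -0.0, -0.3]
grip_width: -0.0001
gripper_force: 0.0
```

Call:
jog_arm:
  commands:
    - [1, [0, 0, 1], [0, 0, 0]]
    - [1, [0, 0, 1], [0, 0, 0]]
    - [1, [0, 0, 0], [0, 0, 0]]

```text
clock: 7.63
tcp_pos: [0.5297, 0.0691, 0.1501]
tcp_rot: [[0.189, 0.982, 0.0], [0.982, -0.189, -0.001], [-0.0, 0.001, -1.0]]
wrist_force: [-1.9, -1.1, 6.4]
grip_width: -0.0003
gripper_force: 3.4
```

Call:
jog_arm:
  commands:
    - [1, [0, 0, 1], [0, 0, 0]]
    - [1, [0, 0, 0.5], [0, 0, 0]]
    - [1, [0, 0, 0], [0, 0, 0]]

```text
clock: 7.88
tcp_pos: [0.5298, 0.0691, 0.15]
tcp_rot: [[0.189, 0.982, 0.001], [0.982, -0.189, -0.002], [-0.001, 0.001, -1.0]]
wrist_force: [-6.2, -2.6, 18.3]
grip_width: 0.0002
gripper_force: 9.1
```

Call:
jog_arm:
  commands:
    - [1, [0, 0, -15], [0, 0, 0]]
    - [1, [0, 0, -35], [0, 0, 0]]
    - [1, [0, 0, -40], [0, 0, 0]]
    - [1, [-20, 4, -30], [0, 0, 0]]
    - [1, [-40, 4, 0], [0, 0, 0]]
    - [1, [-40, 4, 0], [0, 0, 0]]
    - [1, [-40, 4, 0], [0, 0, 0]]
    - [1, [0, 0, 0], [0, 0, 0]]
    - [1, [0, 0, 0], [0, 0, 0]]

```text
clock: 8.63
tcp_pos: [0.5184, -0.0744, 0.2676]
tcp_rot: [[0.195, 0.981, -0.0], [0.981, -0.195, -0.001], [-0.001, -0.0, -1.0]]
wrist_force: [0.3, 0.9, 0.9]
grip_width: -0.0001
gripper_force: 0.0
```

Run:
```python
from h import *
st=env.state(); print(st["clock"],st["tcp_pos"])
w=vision.grab_frame("wrist"); k=vision.get_calibration("wrist")
np.set_printoptions(precision=4,suppress=True)
for t in ("idler_roller","tension_arm"):
  for d in models.silhouettes(t,"wrist")[:2]:
    r=cv2.minAreaRect(np.argwhere(d["pixels"])[:,::-1].astype(np.float32)); print(t,d["score"],r); 
    if t=="idler_roller":
        b=cv2.boxPoints(r); print([at("wrist",q,.164) for q in b],at("wrist",r[0],.164))
s=vision.grab_frame("scene")
print(proj("wrist",np.array([[.5214,-.0721,.1645],st["tcp_pos"]])))
cv2.imwrite("pics/w4.png",cv2.resize(np.hstack([w,s]),(800,300),interpolation=cv2.INTER_AREA)[:,:,::-1])
```

```text
8.6333 [ 0.51842999 -0.07440241  0.2676063 ]
idler_roller 0.64 ((259.979248046875, 193.47735595703125), (118.67049407958984, 22.413606643676758), 2.4895529747009277)
[array([ 0.4652, -0.0661,  0.164 ]), array([ 0.4715, -0.0447,  0.164 ]), array([ 0.5814, -0.071 ,  0.164 ]), array([ 0.5777, -0.0931,  0.164 ])] [ 0.5238 -0.0686  0.164 ]
tension_arm 0.82 ((261.05908203125, 226.19866943359375), (136.4185028076172, 88.73921203613281), 1.8778774738311768)
[[258.2284 198.4302]
 [255.2905 251.2279]]
```

View pics/w4.png

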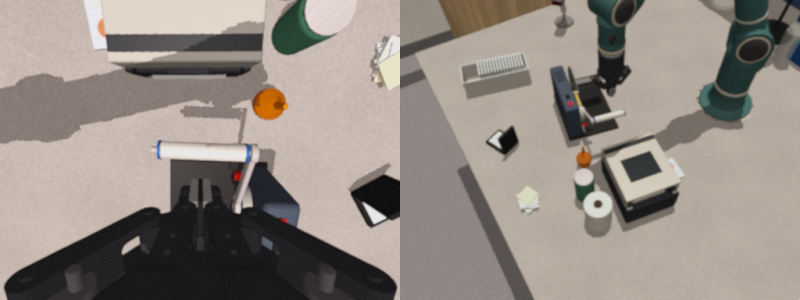

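Call:
jog_arm:
  commands:
    - [1, [6, 0, 30], [0, 0, 0]]
    - [1, [0, 0, 35], [0, 0, 0]]
    - [1, [0, 0, 20], [0, 0, 0]]
    - [1, [0, 0, 0], [0, 0, 0]]

```text
clock: 9.17
tcp_pos: [0.5171, -0.0638, 0.1788]
tcp_rot: [[0.186, 0.983, -0.008], [0.983, -0.186, 0.002], [0.001, -0.008, -1.0]]
wrist_force: [-0.2, -0.4, 0.4]
grip_width: -0.0
gripper_force: 0.0
```

Run:
```python
from h import *
st=env.state(); t=st["tcp_pos"];print(st["clock"],t,st["wrist_force"])
w=vision.grab_frame("scene")
cv2.imwrite("pics/w5.png",cv2.resize(w[80:230,180:380],(800,600),interpolation=cv2.INTER_CUBIC)[:,:,::-1])
p=None
for th in np.arange(0,.81,.05):
    a=np.radians(32)-th; q=np.array([.13*np.cos(a),.095+.13*np.sin(a)+.011])
    if p is not None: print(round(th,2),np.round(q,4),np.round((q-p)*[1000,-1000],1))
    p=q
```

```text
9.1667 [ 0.5170673  -0.06382056  0.17879836] [-0.15555325 -0.44750794  0.42349927]
0.05 [0.1136 0.1693] [3.3 5.6]
0.1 [0.1166 0.1635] [3.  5.8]
0.15 [0.1193 0.1576] [2.7 5.9]
0.2 [0.1217 0.1516] [2.4 6. ]
0.25 [0.1239 0.1455] [2.1 6.1]
0.3 [0.1257 0.1392] [1.8 6.2]
0.35 [0.1272 0.1329] [1.5 6.3]
0.4 [0.1284 0.1265] [1.2 6.4]
0.45 [0.1292 0.1201] [0.9 6.4]
0.5 [0.1298 0.1136] [0.5 6.5]
0.55 [0.13   0.1071] [0.2 6.5]
0.6 [0.1299 0.1006] [-0.1  6.5]
0.65 [0.1295 0.0941] [-0.4  6.5]
0.7 [0.1287 0.0877] [-0.8  6.5]
0.75 [0.1276 0.0813] [-1.1  6.4]
0.8 [0.1262 0.0749] [-1.4  6.3]
```

View pics/w5.png

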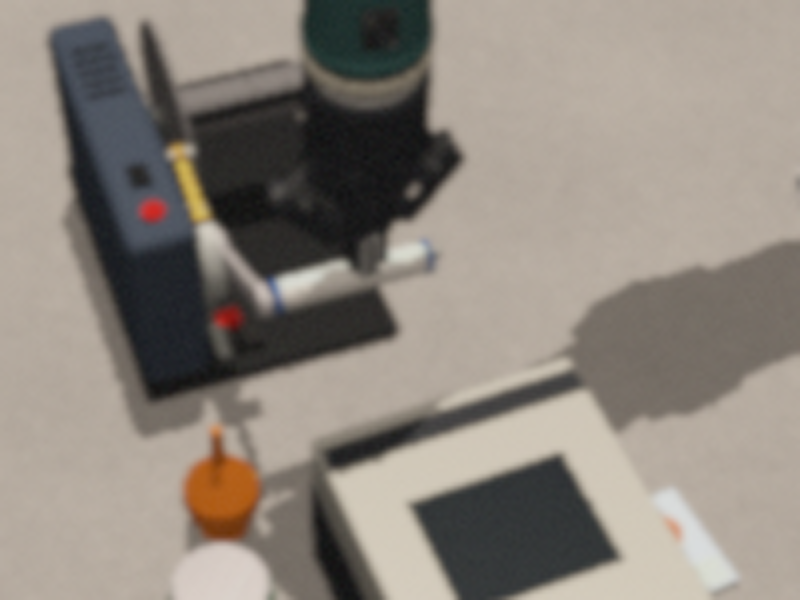

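Call:
jog_arm:
  commands:
    - [1, [0, 0, 6], [0, 0, 0]]
    - [1, [2, 0, 6], [0, 0, 0]]
    - [1, [2.5, 0, 6], [0, 0, 0]]
    - [1, [2.5, 0, 6], [0, 0, 0]]
    - [1, [2, 0, 6], [0, 0, 0]]
    - [1, [2, 0, 6], [0, 0, 0]]

```text
clock: 9.72
tcp_pos: [0.5241, -0.0541, 0.1485]
tcp_rot: [[0.189, 0.982, 0.005], [0.982, -0.189, -0.0], [0.0, 0.005, -1.0]]
wrist_force: [0.9, 0.2, 7.5]
grip_width: -0.0002
gripper_force: 3.2
```

Call:
jog_arm:
  commands:
    - [1, [1.5, 0, 6], [0, 0, 0]]
    - [1, [1.5, 0, 6], [0, 0, 0]]
    - [1, [1, 0, 6], [0, 0, 0]]
    - [1, [1, 0, 6], [0, 0, 0]]
    - [1, [0.5, 0, 6], [0, 0, 0]]
    - [1, [0, 0, 6], [0, 0, 0]]
    - [1, [0, 0, 6], [0, 0, 0]]

```text
clock: 10.3
tcp_pos: [0.5254, -0.0488, 0.1067]
tcp_rot: [[0.188, 0.982, 0.005], [0.982, -0.188, -0.0], [0.001, 0.005, -1.0]]
wrist_force: [0.5, 0.4, 6.7]
grip_width: 0.0
gripper_force: 3.7
```

Call:
jog_arm:
  commands:
    - [1, [0, 0, 6], [0, 0, 0]]
    - [1, [-0.5, 0, 6], [0, 0, 0]]
    - [1, [-1, 0, 6], [0, 0, 0]]
    - [1, [-1, 0, 6], [0, 0, 0]]
    - [1, [0, 0, 0], [0, 0, 0]]

```text
clock: 10.72
tcp_pos: [0.5248, -0.0517, 0.082]
tcp_rot: [[0.189, 0.982, 0.005], [0.982, -0.189, -0.0], [0.001, 0.005, -1.0]]
wrist_force: [0.4, -0.1, 8.0]
grip_width: 0.0
gripper_force: 3.7
```

Call:
jog_arm:
  commands:
    - [1, [-1, 0, 3], [0, 0, 0]]
    - [1, [-0.5, 0, 3], [0, 0, 0]]
    - [1, [0, 0, 1.5], [0, 0, 0]]
    - [1, [0, 0, 0], [0, 0, 0]]

```text
clock: 11.05
tcp_pos: [0.5245, -0.0531, 0.0751]
tcp_rot: [[0.189, 0.982, 0.005], [0.982, -0.189, -0.001], [0.0, 0.005, -1.0]]
wrist_force: [-0.6, 0.6, 8.4]
grip_width: 0.0003
gripper_force: 4.1
```

Call:
jog_arm:
  commands:
    - [1, [0, 0, 1], [0, 0, 0]]
    - [1, [0, 0, 0], [0, 0, 0]]

```text
clock: 11.22
tcp_pos: [0.5247, -0.0531, 0.0747]
tcp_rot: [[0.189, 0.982, 0.005], [0.982, -0.189, -0.001], [-0.0, 0.005, -1.0]]
wrist_force: [-1.8, -0.6, 11.7]
grip_width: -0.0002
gripper_force: 5.4
```

Force is rising against the stop; I'll add a small margin and check that it holds.

Call:
jog_arm:
  commands:
    - [1, [0, 0, 1], [0, 0, 0]]
    - [1, [0, 0, 0], [0, 0, 0]]
    - [1, [0, 0, 0], [0, 0, 0]]
    - [1, [0, 0, 0], [0, 0, 0]]
    - [1, [0, 0, 0], [0, 0, 0]]
    - [1, [0, 0, 0], [0, 0, 0]]

```text
clock: 11.72
tcp_pos: [0.5248, -0.053, 0.0744]
tcp_rot: [[0.189, 0.982, 0.005], [0.982, -0.189, -0.001], [-0.0, 0.006, -1.0]]
wrist_force: [-2.6, 0.8, 16.7]
grip_width: 0.0002
gripper_force: 8.2
```

Run:
```python
from h import *
w=vision.grab_frame("scene");t=vision.grab_frame("top"); st=env.state(); print(st["clock"],st["tcp_pos"],st["wrist_force"])
cv2.imwrite("pics/w6.png",np.hstack([cv2.resize(w[80:290,180:380],(400,420),interpolation=cv2.INTER_CUBIC),cv2.resize(t[110:310,110:300],(400,420))])[:,:,::-1])
```

```text
11.8167 [ 0.52481019 -0.05300516  0.07434733] [-2.82632488  0.87277683 16.6953075 ]
```

View pics/w6.png

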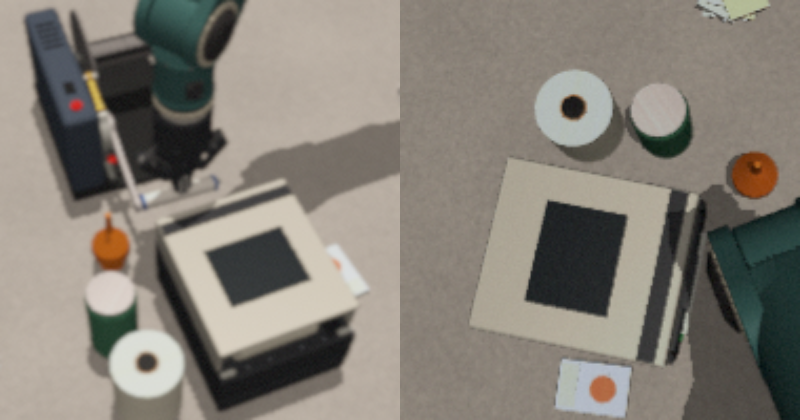

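```bash
python3 -c "
from workcell import env
print(env.hand_in())"
```

```text
the job is handed in; nothing more can be done
None
```

The job is handed in: the printer lid is fully shut, and the arm is holding the tension arm at its stop, past the ratchet click, with about 17 N; nothing else on the desk looks moved.

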